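Ease apart a two-part plaster mould with a wedge

ROBOT

A 7-joint arm with a two-finger parallel gripper is mounted at the origin on a cart in front of the work surface, level with it; the furniture and walls round the work are solid. World frame = base frame: x ahead of the robot, y to its left, z up, the work surface at z = 0. Lengths are in m, angles in rad, forces in N, time in s.
With the tool pointing down it reaches from about 0.425 to 0.875 m from the base axis. Payload 8.4 kg.
Tool frame: the origin (TCP) lies between the finger pads; the fingertips stand 11 mm ahead of it and the grasp point (between the pads) lies 8 mm behind it; z points along the fingers, y is the line along which they close (so a half turn about z gives the same grasp; the last joint's range is limited). The gripper opens to 87 mm and grips with 3 to 60 N. Pads are 19 mm wide; open, the fingers measure 117 mm over their backs; the gripper's body (75 mm by 190 mm) begins 51 mm behind the grasp point.
Start: joints at [1.034, 0.333, 0.04, 1.465, -0.013, 1.343, -0.059], TCP at [0.276, -0.589, 0.197] pointing down, gripper open.
Joint ranges: [-2.58, 2.58], [-0.38, 2.09], [-1.3, 1.39], [0.25, 2.4], [-1.5, 4.64], [0.08, 2.09], [-2.65, 2.65]. Speed limits (rad/s): [2.22, 2.22, 2.79, 2.79, 3.14, 3.14, 3.14].

INTERFACE

Orientations are given as a unit quaternion [x, y, z, w].
In Python, from plant import bot gives the robot as it stands.
- The arm moves only by the tool apply_moves, never from a script. Its argument "motion" is text: rows parted by semicolons, each of 5 numbers parted by spaces: the finger opening in mm, from 0 to 87, then the shift along the tool's x, y, z in mm, then the turn about the tool's z in rad. A call has 1 to 8 rows; each row shifts and turns the commanded pose from where the row before left it, along the tool's axes as they then stand; what a row does not reach is not made up. A row lasts 1/12 s, in which the tool goes at most 41.7 mm and 7.16 degrees, less where a joint would pass 70% of its speed; a pose out of reach is approached as far as the arm can. A call with a gripper value outside its range is refused whole. The fingers move at their own pace and stop on an object; the grip force is fixed at half the most. Time passes only in rows, so rows that do not move let the fingers close. It gives the time, the measured TCP pose, the force, the opening and the grip force at its end, in the units of the state.
- bot.state(): the state, without advancing time (a new reading comes with each control period).
- bot.capture(name): name is "scene" or "side" or "wrist"; returns a dict with "image" (400x640x3 uint8, red, green, blue), "fx", "fy", "cx", "cy" (pixels), "origin" and "rotation" of the camera in the world. Camera axes: x right, y up, looking along -z (the intrinsics and any distortion apply to the point x, -y, -z); pixel columns grow to the right and rows downward; lengths in m; the calibration is good to about 2 mm. A picture is of the moment at which its call begins. There is no depth.
- bot.close_job(): hands the job in; it is judged then, once.
The state is a dict: "clock": time; "joints": joint angles; "joint_velocities": joint speeds; "joint_torque": joint torques, N m; "tool_pos": TCP position; "tcp_rot": TCP orientation; "force": force on the tool from outside, world axes, zero at the start; "wrist_torque": the same for the moment, N m; "grip_width": opening from 0.0 (shut) to 1.0 (fully open); "gripper_force": force on a finger pad.
Only numpy, scipy, OpenCV 4.12 (cv2) and the standard library are available. Lean on these libraries where they do the work, as an engineer would, in place of code of your own. Each camera call takes 0.05 s, during which the arm holds its last target. There are 200 camera calls.

TASK

Take the hardwood wedge out of its wooden rest and use it to ease apart the two-part plaster mould in the leaning cradle: press it a little at a time into the pry notches at the left and right end of the seam by turns, so that neither end ever gets more than 3 mm ahead of the other, until the seam stands at least 4 mm open at both ends. Let only the wedge push the mould apart, never the gripper, then stand the wedge back tip down in the slot of its rest, and leave the things lying round about where they are.

Things in the scene. Friction and masses are not known exactly. Their poses are not given: they have to be found in the camera images.
- wedge: loose hardwood wedge, 65 long, 24 wide, 2.5 thick at the tip, 14 at the butt, 30 g. Origin: middle of its flat face. y runs from tip (-32.5) to butt (+32.5); x across the width (parallel sides at +-12, to be gripped); z from the flat face (z = 0) into the wood; sloping face at z = 2.5 + 0.178 x distance from the tip. Gripped by the last 17 mm of the butt it leaves 48 mm free (all in mm).
- wedge_rest: fixed wooden block 70 x 80 x 40 mm, one slot from above. Origin: centre of its underside, z up. Slot centred on it: 10 mm along x, 30 mm along y, floor at z = 12, rim at z = 40 mm. The wedge starts upright in it, tip down, 37 mm showing, its flat face to the rest's -x side, its x along the rest's y, its origin at x = -3, z = 44.5 mm.
- mould_cradle: fixed wooden cradle, base about 160 x 196 mm, that holds the mould leaning 30 degrees towards the robot. Origin: centre of its underside on the table, z up, x away from the robot, y to the left along the seam. The mould's highest edge is about 145 mm above the table.
- mould_near_half: fixed plaster half, nearer the robot. Origin: middle of the seam's lower edge. x: normal to the seam plane (x = 0), away from the robot and 30 degrees upward; y: level along the seam, to the left; z: up in the seam plane, leaning 30 degrees towards the robot. It fills x -40..0, y -80..80, z 0..80 mm. The wedge enters along -z, flat face on this half's slot wall, x = -1.7 mm.
- mould_far_half: the other half, 40 mm thick with ribs behind, away from the robot; frame equal to the near half's when shut. It sits on two press-fit dowels, one under each notch; each takes about 7 N plus 1 to 2 N of weight to draw and stays where left. Prising at one notch opens that end only: the half pivots about the other dowel.
- left_notch (a point): middle of the mouth of the left pry notch, at y = +55, z = 80 mm in the near half's frame, same axes. The notch is 34 mm long along y; across the seam it is 12 mm wide at z = 80 (6 in each half), narrowing to 3.4 mm (1.7 in each half) at z = 74, then a parallel slot down to z = 24 mm.
- right_notch (a point): middle of the mouth of the right pry notch, at y = -55, z = 80 mm in the near half's frame, same axes; shaped like the left one.
- left_gap (a joint): opening at the left notch as an angle about the right dowel 110 mm away: 0 shut, 0.01 rad = 1.1 mm, 0.0364 rad = 4 mm, stop at 0.14. Starts at 0 to 0.012. With the wedge flat on the near wall and its tip s mm below the near half's z = 74 mm, the end opens to about 0.178 s - 0.9 mm (4 mm at s = 27.5), less up to 1 mm of give.
- right_gap (a joint): the same for the right notch, an angle about the left dowel.
- offcut_a: bystander: chip of white stone, 28 x 36 x 20 mm, loose on the table, origin under its centre.
- offcut_b: bystander: chip of white stone, 25 x 30 x 16 mm, loose on the table, origin under its centre.
- flat_chisel: bystander: steel flat chisel, 23 x 162 x 16 mm, loose on the table between mould and rest, origin under its centre, long axis y.
- pumice_jar: bystander: small lidded jar, 60 mm across, 81 mm high, loose on the table, origin under its centre.
Not all that is in view belongs to the job. Leave any red look-alike of the wedge_rest alone.

How it is judged:
By the outcome, as a careful person would: the job done as asked, in the order asked, and still so for the second after the job is handed in, with the robot touching nothing.
It also fails if it takes over 72 s, if anything falls off the work surface, if the arm or the gripper's body presses on something with over 40 N, if the wrist force passes 120 N, or if a joint passes its speed limit or range.

## Working session

There is one attempt and no reset: what is moved stays moved. The work goes in short steps, Python scripts to look and compute and a tool call to move; the robot and the scene stay as the last step left them, time stands still between calls to the robot, and variables do not carry over. Pictures are saved under pics/ and viewed, at most 10 in all, crops included, and the job is handed in when it is done.

Besides the shell and the picture viewer there is one more tool, called after "Request:" as name(argument=value, ...) on one line, values as JSON. apply_moves: Moves the arm, as the interface text tells. Its arguments: {"type":"object","properties":{"motion":{"type":"string"}},"required":["motion"]}

```bash
ls; mkdir -p pics; python3 - <<'E'
from plant import bot
import cv2,numpy as np,json
s=bot.state();print(s)
for n in("scene","side","wrist"):
    c=bot.capture(n);cv2.imwrite(f"pics/{n}0.png",c["image"][:,:,::-1])
    print(n,{k:np.round(v,4).tolist() if k!='image' else 0 for k,v in c.items()if k!='image' and not isinstance(v,str)})
E
```

```text
pics
{'clock': 0.0, 'joints': array([ 1.03380822,  0.33395172,  0.03989157,  1.46626562, -0.01342063,
        1.34330681, -0.05853209]), 'joint_velocities': array([-0.00150397,  0.00024924,  0.00104908, -0.00010175, -0.00026842,
        0.00177733, -0.00086998]), 'joint_torque': array([ 8.64313847e-06, -6.56366444e+01,  1.33522701e+00, -4.03796697e+01,
       -5.96857793e-02,  4.48387570e-02,  1.86478533e-04]), 'tool_pos': array([ 0.27530849, -0.58824873,  0.19583594]), 'tcp_rot': array([ 9.76145540e-01,  2.17115619e-01, -2.29323614e-04, -8.00388218e-04]), 'force': array([0.23340463, 0.84045392, 0.09801731]), 'wrist_torque': array([ 0.00379852, -0.04206689, -0.03490836]), 'gripper_force': 0.0, 'grip_width': 0.9989467871789446}
scene {'fx': 409.7706, 'fy': 409.7706, 'cx': 323.274, 'cy': 200.6419, 'origin': [-0.0981, 0.4441, 0.7146], 'rotation': [-0.2065, 0.4062, 0.803, -0.3842]}
side {'fx': 442.2271, 'fy': 442.2271, 'cx': 319.9489, 'cy': 199.7282, 'origin': [0.3627, -1.0558, 0.661], 'rotation': [0.4954, -0.0597, -0.0804, 0.8629]}
wrist {'fx': 283.7629, 'fy': 283.7629, 'cx': 317.1451, 'cy': 199.0629, 'origin': [0.3419, -0.5572, 0.3836], 'rotation': [-0.1138, 0.0727, -0.5313, 0.8364]}
```

View pics/scene0.png

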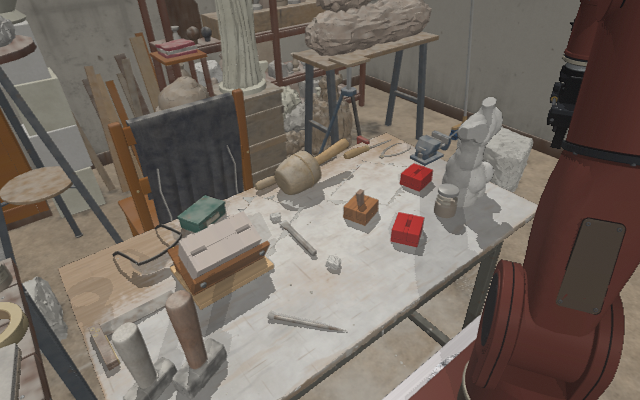

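View pics/side0.png

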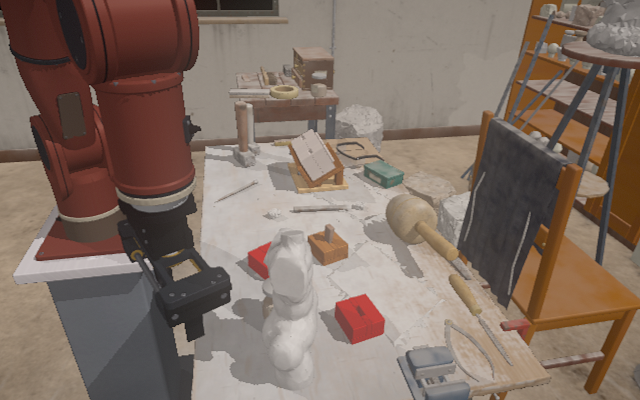

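```bash
cat > h.py <<'E'
from plant import bot
import cv2,numpy as np,pickle
from scipy.spatial.transform import Rotation as R
from scipy.optimize import least_squares
def snap(n,f=None):
    c=bot.capture(n)
    if f: cv2.imwrite(f"pics/{f}.png",c["image"][:,:,::-1]);pickle.dump(c,open(f"pics/{f}.pkl","wb"))
    return c
def rotm(c):
    r=np.asarray(c["rotation"]);return r if r.shape==(3,3) else R.from_quat(r).as_matrix()
def proj(c,p):
    q=(np.atleast_2d(p)-c["origin"])@rotm(c)
    return np.c_[c["cx"]+c["fx"]*q[:,0]/-q[:,2],c["cy"]-c["fy"]*q[:,1]/-q[:,2]]
def back(c,uv,z):
    u,v=uv;d=rotm(c)@[(u-c["cx"])/c["fx"],-(v-c["cy"])/c["fy"],-1]
    return c["origin"]+d*(z-c["origin"][2])/d[2]
def st():
    s=bot.state();print(round(s["clock"],2),np.round(s["tool_pos"]*1000,1),np.round(R.from_quat(s["tcp_rot"]).as_matrix(),3).tolist(),'F',np.round(s["force"],1),'g',round(s["grip_width"]*87,1),s["gripper_force"].__round__(1));return s
E
python3 - <<'E'
from h import *
c=snap("scene","sc1");print([k for k in c],c.get("distortion"))
d=snap("side","sd1")
for n,uv,z in [("wedgetop",(361,193),.077),("rest",(361,207),.04),("red1",(407,222),.04),("mouldtopL",(182,262),.13),("mouldtopR",(262,222),.13),("jar",(446,200),.04),("chisel",(298,238),.01),("offc",(333,265),.01)]: print(n,back(c,uv,z).round(3))
for n,uv,z in [("wedgetop",(330,228),.077),("rest",(328,246),.04),("mould",(312,150),.13),("red",(265,258),.04)]: print('s',n,back(d,uv,z).round(3))
im=np.hstack([cv2.resize(c["image"][180:310,150:310],None,fx=2.5,fy=2.5,interpolation=3),cv2.resize(d["image"][205:335,200:360],None,fx=2.5,fy=2.5,interpolation=3)])
cv2.imwrite("pics/crop1.png",im[:,:,::-1])
E
```

```text
['image', 'fx', 'fy', 'cx', 'cy', 'origin', 'rotation'] None
wedgetop [ 0.566 -0.195  0.077]
rest [ 0.555 -0.186  0.04 ]
red1 [ 0.43  -0.234  0.04 ]
mouldtopL [0.562 0.305 0.13 ]
mouldtopR [0.57 0.11 0.13]
jar [ 0.427 -0.391  0.04 ]
chisel [0.589 0.004 0.01 ]
offc [ 0.454 -0.004  0.01 ]
s wedgetop [ 0.572 -0.207  0.077]
s rest [ 0.564 -0.227  0.04 ]
s mould [0.591 0.13  0.13 ]
s red [ 0.413 -0.248  0.04 ]
```

View pics/crop1.png

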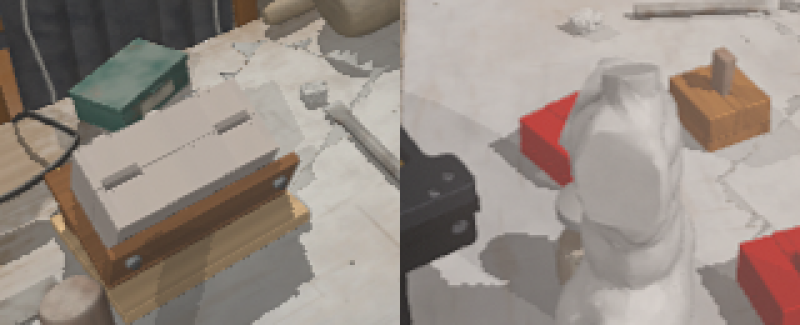

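Request:
apply_moves(motion="87 0 0 -40 0; 87 0 0 -40 0; 87 0 0 -40 0; 87 0 0 -40 0; 87 0 0 -40 0.11; 87 0 0 0 0.11; 87 0 0 0 0.11; 87 0 0 0 0.11")

```text
clock: 0.92
tool_pos: [0.2757, -0.5889, 0.3975]
tcp_rot: [1.0, -0.004, 0.0, 0.001]
force: [0.2, 0.1, -0.4]
grip_width: 1.002
gripper_force: 0.0
```

Request:
apply_moves(motion="87 20 -34 0 0; 87 20 -34 0 0; 87 20 -34 0 0; 87 20 -34 0 0; 87 20 -34 0 0; 87 20 -34 0 0; 87 20 -34 0 0; 87 20 -34 0 0")

```text
clock: 1.58
tool_pos: [0.4367, -0.3152, 0.3969]
tcp_rot: [1.0, -0.001, 0.0, 0.0]
force: [0.6, -0.1, 0.0]
grip_width: 1.0
gripper_force: 0.0
```

Request:
apply_moves(motion="87 20 -34 0 0; 87 20 -34 0 0; 87 20 -34 10 0; 87 0 0 30 0; 87 0 0 0 0")

```text
clock: 2.0
tool_pos: [0.496, -0.2119, 0.3519]
tcp_rot: [1.0, 0.002, -0.003, -0.001]
force: [-0.7, -0.7, -1.1]
grip_width: 1.001
gripper_force: 0.0
```

```bash
python3 - <<'E'
from h import *
s=st();c=snap("wrist","w1");print(c["origin"],rotm(c).round(3))
print(proj(c,[.565,-.2,.077]),proj(c,[.565,-.2,.0]))
E
```

```text
2.0 [ 496.  -211.9  351.9] [[1.0, 0.003, -0.006], [0.003, -1.0, 0.003], [-0.006, -0.003, -1.0]] F [-0.7 -0.7 -1.1] g 87.1 0.0
[ 0.57048972 -0.21191707  0.53914176] [[ 0.004  0.962  0.273]
 [-1.     0.005 -0.001]
 [-0.002 -0.273  0.962]]
[[310.19077974 122.15654378]] [[311.27260257 121.64427377]]
```

View pics/w1.png

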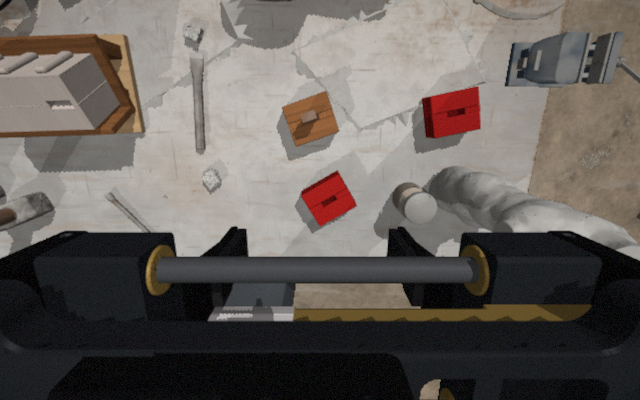

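Request:
apply_moves(motion="87 0 12 35 0; 87 0 0 35 0; 87 0 0 35 0; 87 0 0 25 0; 87 0 0 0 0; 87 0 0 0 0")

```text
clock: 2.55
tool_pos: [0.4959, -0.2285, 0.2278]
tcp_rot: [1.0, -0.002, -0.0, -0.0]
force: [0.1, 0.9, 1.8]
grip_width: 1.001
gripper_force: 0.0
```

```bash
python3 - <<'E'
from h import *
s=st();c=snap("wrist","w2")
print(proj(c,[.565,-.2,.04]))
u,v=proj(c,[.565,-.2,.04])[0].astype(int)
x0,y0=max(u-80,0),max(v-75,0);print(x0,y0)
cv2.imwrite("pics/crop2.png",cv2.resize(c["image"][y0:y0+120,x0:x0+160],None,fx=5,fy=5,interpolation=3)[:,:,::-1])
E
```

```text
2.55 [ 495.9 -228.5  227.8] [[1.0, -0.004, -0.001], [-0.004, -1.0, 0.0], [-0.001, -0.0, -1.0]] F [0.1 0.9 1.8] g 87.1 0.0
[[294.65259624 123.79096352]]
214 48
```

View pics/crop2.png

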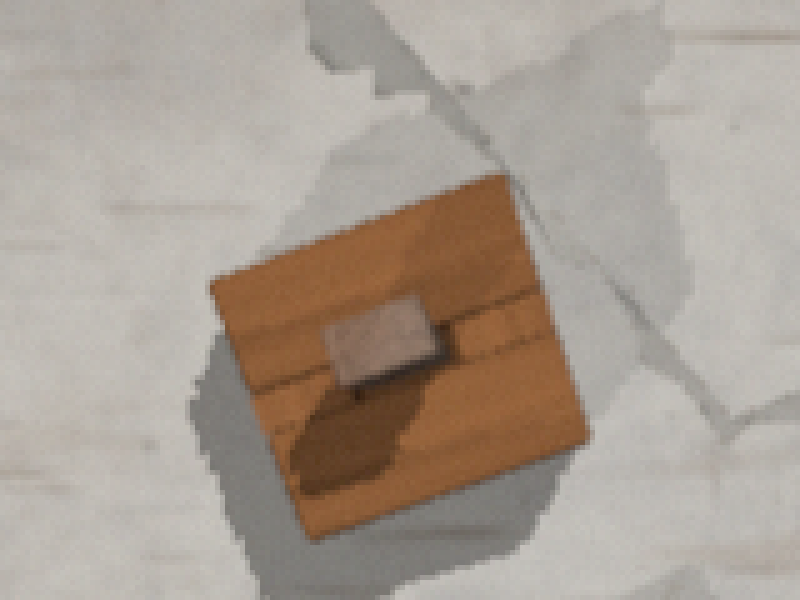

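```bash
python3 - <<'E'
from h import *
c=pickle.load(open("pics/w2.pkl","rb"))
o=np.array([214,48])
P=np.array([(210,285),(507,175),(588,437),(313,540)])/5+o-.4
W=np.array([(325,333),(417,295),(440,355),(342,387)])/5+o-.4
X=np.array([back(c,p,.04)[:2] for p in P]);Y=np.array([back(c,p,.077)[:2] for p in W])
print(X.round(4),[np.linalg.norm(X[i]-X[i-1]).round(4) for i in range(4)]);cc=X.mean(0);print("rest c",cc)
e=(X[0]-X[1]+X[3]-X[2]);e/=np.linalg.norm(e);print("y axis",e,np.degrees(np.arctan2(-e[0],e[1])))
print(Y.round(4),[np.linalg.norm(Y[i]-Y[i-1]).round(4) for i in range(4)],"wedge c",Y.mean(0))
ex=np.array([e[1],-e[0]]);d=Y.mean(0)-cc;print("offset in rest",d@ex,d@e)
E
```

```text
[[ 0.5885 -0.1515]
 [ 0.614  -0.2263]
 [ 0.5508 -0.2469]
 [ 0.5246 -0.1747]] [np.float64(0.068), np.float64(0.079), np.float64(0.0664), np.float64(0.0768)]
rest c [ 0.56947316 -0.1998405 ]
y axis [-0.33229314  0.94317616] 19.40801876230914
[[ 0.5761 -0.1847]
 [ 0.5843 -0.2059]
 [ 0.5712 -0.2109]
 [ 0.5641 -0.1882]] [np.float64(0.0124), np.float64(0.0227), np.float64(0.014), np.float64(0.0238)] wedge c [ 0.57391269 -0.19744565]
offset in rest 0.004983057264757428 0.0007835409666067552
```

Request:
apply_moves(motion="87 0 0 0 -0.113; 87 0 0 0 -0.113; 87 0 0 0 -0.113; 87 28 -1 0 0; 87 28 -1 0 0; 87 27 -1 20 0; 87 0 0 34 0; 87 0 0 34 0")

```text
clock: 3.27
tool_pos: [0.5778, -0.1967, 0.1419]
tcp_rot: [0.986, 0.168, 0.003, 0.001]
force: [-0.8, -1.1, -0.7]
grip_width: 0.997
gripper_force: 0.0
```

Request:
apply_moves(motion="87 0 0 34 0; 87 0 0 32 0; 87 0 0 0 0; 87 0 0 0 0")

```text
clock: 3.6
tool_pos: [0.5743, -0.1975, 0.0742]
tcp_rot: [0.986, 0.167, 0.0, 0.0]
force: [-0.5, -0.5, 1.1]
grip_width: 0.998
gripper_force: 0.0
```

```bash
python3 - <<'E'
from h import *
s=st()
c=snap("side");u,v=proj(c,[.57,-.2,.07])[0].astype(int)
d=snap("scene");a,b=proj(d,[.57,-.2,.07])[0].astype(int)
cv2.imwrite("pics/g1.png",np.hstack([cv2.resize(k["image"][y-50:y+50,x-65:x+65],None,fx=3,fy=3,interpolation=3) for k,x,y in((c,u,v),(d,a,b))])[:,:,::-1])
E
```

```text
3.6 [ 574.3 -197.5   74.2] [[0.944, 0.33, 0.0], [0.33, -0.944, -0.0], [-0.0, 0.0, -1.0]] F [-0.5 -0.5  1.1] g 86.9 0.0
```

Request:
apply_moves(motion="10 0 0 0 0; 10 0 0 0 0; 10 0 0 0 0; 10 0 0 0 0; 10 0 0 0 0; 10 0 0 0 0; 10 0 0 0 0; 10 0 0 0 0")

```text
clock: 4.37
tool_pos: [0.5737, -0.1969, 0.0727]
tcp_rot: [0.986, 0.168, -0.0, -0.0]
force: [-0.3, 0.4, -0.7]
grip_width: 0.484
gripper_force: 0.0
```

Request:
apply_moves(motion="10 0 0 0 0; 10 0 0 0 0; 10 0 0 0 0; 10 0 0 0 0; 10 0 0 0 0; 10 0 0 0 0; 10 0 0 0 0; 10 0 0 0 0")

```text
clock: 5.03
tool_pos: [0.5737, -0.1969, 0.0727]
tcp_rot: [0.986, 0.168, -0.0, -0.0]
force: [-0.7, 0.2, 0.4]
grip_width: 0.114
gripper_force: 0.0
```

```bash
python3 - <<'E'
from h import *
s=st()
c=snap("side");u,v=proj(c,[.57,-.2,.07])[0].astype(int)
d=snap("scene");a,b=proj(d,[.57,-.2,.07])[0].astype(int)
cv2.imwrite("pics/g2.png",np.hstack([cv2.resize(k["image"][y-50:y+50,x-65:x+65],None,fx=3,fy=3,interpolation=3) for k,x,y in((c,u,v),(d,a,b))])[:,:,::-1])
E
```

```text
5.03 [ 573.7 -196.9   72.7] [[0.944, 0.33, -0.0], [0.33, -0.944, -0.0], [-0.0, -0.0, -1.0]] F [-0.7  0.2  0.4] g 9.9 0.0
```

View pics/g2.png

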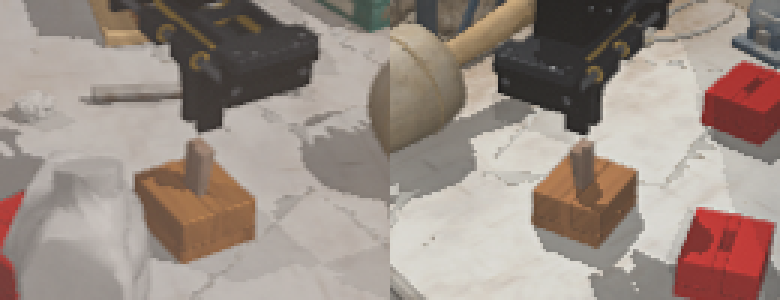

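```bash
python3 - <<'E'
from h import *
c=pickle.load(open("pics/sd1.pkl","rb"));d=pickle.load(open("pics/sc1.pkl","rb"))
for k,off in((c,0),(d,390)):
    u,v=proj(k,[.57,-.2,.07])[0].astype(int)
    for p in([.5737,-.1969,.0617],[.5737,-.1969,.077],[.5737,-.1969,.04],[.5695,-.1998,.04],[.5737,-.1969,.1]):print(p,((proj(k,p)[0]-[u-65,v-50])*3+[off,0]).round())
E
```

```text
[0.5737, -0.1969, 0.0617] [199. 159.]
[0.5737, -0.1969, 0.077] [200. 143.]
[0.5737, -0.1969, 0.04] [198. 181.]
[0.5695, -0.1998, 0.04] [194. 183.]
[0.5737, -0.1969, 0.1] [201. 119.]
[0.5737, -0.1969, 0.0617] [580. 159.]
[0.5737, -0.1969, 0.077] [581. 146.]
[0.5737, -0.1969, 0.04] [579. 178.]
[0.5695, -0.1998, 0.04] [585. 179.]
[0.5737, -0.1969, 0.1] [582. 125.]
```

```bash
python3 - <<'E'
from h import *
for n in("g1","g2"):
    im=cv2.imread(f"pics/{n}.png").max(2)
    for a,b in((150,340),(470,680)):
        m=(im<55)[:,a:b]; low=[ (a+i,int(np.nonzero(m[:,i])[0].max())) for i in range(0,b-a,8) if m[:,i].any()]
        print(n,low)
E
```

```text
g1 [(158, 38), (182, 32)]
g1 [(502, 89), (510, 92), (518, 95), (526, 98), (534, 101), (542, 101), (550, 146), (558, 149), (566, 149), (574, 107), (582, 98), (590, 92), (598, 95), (606, 98), (614, 98), (622, 50), (630, 20), (638, 17), (646, 35), (654, 26), (662, 23)]
g2 [(158, 44), (230, 107), (270, 95)]
g2 [(502, 92), (510, 95), (518, 98), (526, 101), (534, 104), (542, 107), (550, 110), (558, 110), (566, 113), (574, 131), (582, 134), (590, 122), (598, 119), (606, 77), (614, 71), (622, 38), (630, 53), (638, 50), (646, 17), (654, 26), (662, 29)]
```

```bash
python3 - <<'E'
from h import *
c=pickle.load(open("pics/sd1.pkl","rb"));d=pickle.load(open("pics/sc1.pkl","rb"))
y=np.array([-.33,.944,0])
for k,off in((c,0),(d,390)):
    u,v=proj(k,[.57,-.2,.07])[0].astype(int)
    for sgn in(-1,1):
      for z in(.063,.077,.09,.1): print(off,sgn,z,((proj(k,np.array([.5743,-.1975,z])+sgn*.048*y)[0]-[u-65,v-50])*3+[off,0]).round())
E
```

```text
0 -1 0.063 [233. 188.]
0 -1 0.077 [234. 173.]
0 -1 0.09 [235. 159.]
0 -1 0.1 [235. 149.]
0 1 0.063 [170. 129.]
0 1 0.077 [170. 115.]
0 1 0.09 [171. 101.]
0 1 0.1 [171.  91.]
390 -1 0.063 [604. 133.]
390 -1 0.077 [605. 120.]
390 -1 0.09 [606. 109.]
390 -1 0.1 [606.  99.]
390 1 0.063 [555. 184.]
390 1 0.077 [555. 171.]
390 1 0.09 [555. 159.]
390 1 0.1 [555. 150.]
```

View pics/g1.png

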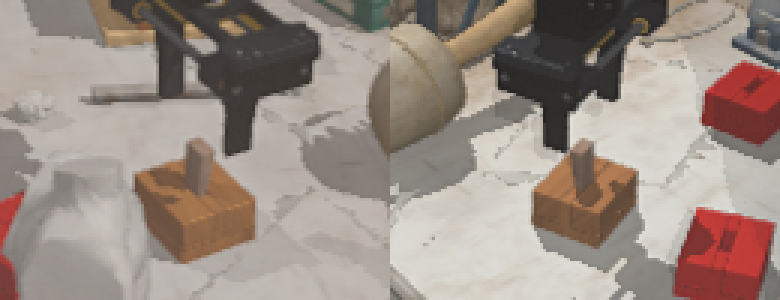

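Request:
apply_moves(motion="87 0 0 0 0; 87 0 0 0 0; 87 0 0 0 0; 87 0 0 0 0; 87 0 0 0 0; 87 0 0 0 0; 87 0 0 0 0; 87 0 0 0 0")

```text
clock: 5.8
tool_pos: [0.5737, -0.1969, 0.0727]
tcp_rot: [0.986, 0.168, 0.0, -0.0]
force: [-0.3, 0.9, -0.2]
grip_width: 0.635
gripper_force: 0.0
```

Request:
apply_moves(motion="87 0 0 10 0; 87 0 0 10 0; 87 0 0 10 0; 87 0 0 0 0; 87 0 0 0 0")

```text
clock: 6.22
tool_pos: [0.5728, -0.1966, 0.0414]
tcp_rot: [0.986, 0.168, -0.001, -0.001]
force: [0.5, -0.7, 0.3]
grip_width: 0.973
gripper_force: 0.0
```

```bash
cat >> h.py <<'E'
def crop2(f,P,w=65,h=50,view=1):
    out=[]
    for n in("side","scene"):
        k=snap(n);u,v=proj(k,P)[0].astype(int);out.append(cv2.resize(k["image"][v-h:v+h,u-w:u+w],None,fx=3,fy=3,interpolation=3))
    cv2.imwrite(f"pics/{f}.png",np.hstack(out)[:,:,::-1]);return out
def lows(f,thr=55,step=6):
    im=cv2.imread(f"pics/{f}.png").max(2);n=im.shape[1]//2
    for a in(0,n):
        print([(a+i,int(np.nonzero(im[:,a+i]<thr)[0].max())) for i in range(0,n,step) if (im[:,a+i]<thr).any()])
E
python3 - <<'E'
from h import *
st();crop2("g3",[.57,-.2,.07]);lows("g3",70)
E
```

```text
6.22 [ 572.8 -196.6   41.4] [[0.944, 0.33, -0.002], [0.331, -0.944, 0.001], [-0.002, -0.002, -1.0]] F [ 0.5 -0.7  0.3] g 84.6 0.0
[(108, 29), (114, 44), (120, 47), (126, 53), (132, 59), (138, 38), (144, 38), (150, 50), (156, 125), (162, 131), (168, 128), (174, 128), (180, 92), (186, 59), (192, 98), (198, 119), (204, 125), (210, 128), (216, 134), (222, 188), (228, 185), (234, 185), (240, 182), (246, 152), (252, 134), (258, 134), (264, 131), (270, 131), (276, 128), (282, 125), (288, 125), (294, 122), (300, 119), (306, 98), (312, 92)]
[(420, 23), (426, 26), (432, 32), (498, 122), (504, 125), (510, 128), (516, 128), (522, 131), (528, 134), (534, 134), (540, 137), (546, 179), (552, 179), (558, 182), (564, 182), (570, 146), (576, 137), (582, 134), (588, 128), (594, 122), (600, 128), (606, 131), (612, 131), (618, 95), (624, 68), (630, 53), (636, 50), (642, 71), (648, 65), (654, 59), (660, 56), (666, 29), (732, 44), (744, 50)]
```

Request:
apply_moves(motion="10 0 0 0 0; 10 0 0 0 0; 10 0 0 0 0; 10 0 0 0 0; 10 0 0 0 0; 10 0 0 0 0; 10 0 0 0 0; 10 0 0 0 0")

```text
clock: 6.98
tool_pos: [0.5737, -0.1969, 0.0428]
tcp_rot: [0.986, 0.168, 0.0, -0.0]
force: [-0.8, -0.4, -0.9]
grip_width: 0.477
gripper_force: 0.0
```

Request:
apply_moves(motion="10 0 0 0 0; 10 0 0 0 0; 10 0 0 0 0; 10 0 0 0 0; 10 0 0 0 0")

```text
clock: 7.4
tool_pos: [0.5737, -0.1969, 0.0428]
tcp_rot: [0.986, 0.168, -0.0, 0.0]
force: [-0.5, 0.5, -0.4]
grip_width: 0.269
gripper_force: 30.0
```

Request:
apply_moves(motion="10 0 0 -7 0; 10 0 0 -7 0; 10 0 0 -6 0; 10 0 0 0 0; 10 0 0 0 0")

```text
clock: 7.82
tool_pos: [0.5742, -0.197, 0.0636]
tcp_rot: [0.986, 0.168, 0.001, 0.0]
force: [-0.0, 0.2, -0.0]
grip_width: 0.266
gripper_force: 30.0
```

Request:
apply_moves(motion="10 -2.5 0 0 0; 10 -2.5 0 0 0; 10 -2.5 0 0.3 0; 10 -2.5 0 0.3 0; 10 -2 0 0.4 0; 10 0 0 0 0; 10 0 0 0 0")

```text
clock: 8.4
tool_pos: [0.5624, -0.2009, 0.0619]
tcp_rot: [0.986, 0.168, 0.0, 0.0]
force: [3.0, -0.2, 2.4]
grip_width: 0.269
gripper_force: 30.0
```

Request:
apply_moves(motion="10 -2.5 0 0.4 0; 10 -2.5 0 0.4 0; 10 -2.5 0 0.5 0; 10 -2.5 0 0.5 0; 10 -2.5 0 0.6 0; 10 -2.5 0 0.6 0; 10 -2 0 0.5 0; 10 0 0 0 0")

```text
clock: 9.07
tool_pos: [0.5457, -0.2067, 0.058]
tcp_rot: [0.986, 0.167, -0.0, -0.0]
force: [2.5, 1.2, 1.5]
grip_width: 0.271
gripper_force: 30.0
```

```bash
python3 - <<'E'
from h import *
st();crop2("g4",[.56,-.2,.06],50,40)
E
```

```text
9.07 [ 545.7 -206.7   58. ] [[0.944, 0.33, -0.001], [0.33, -0.944, 0.0], [-0.001, -0.0, -1.0]] F [2.5 1.2 1.5] g 23.6 30.0
```

View pics/g4.png

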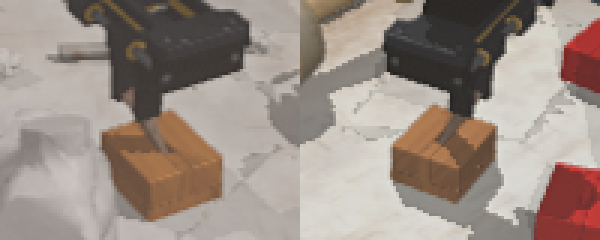

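Request:
apply_moves(motion="10 0 0 -15 0; 10 0 0 -30 0; 10 0 0 -35 0; 10 0 0 -35 0; 10 0 0 -35 0; 10 0 0 -30 0.113; 10 0 0 -12 0.113; 10 0 0 0 0.113")

```text
clock: 9.83
tool_pos: [0.5469, -0.2073, 0.2538]
tcp_rot: [1.0, -0.004, 0.002, 0.001]
force: [-0.0, 0.6, -0.5]
grip_width: 0.267
gripper_force: 30.0
```

Request:
apply_moves(motion="10 -5 -20 0 0; 10 -5 -35 0 0; 10 -5 -36 0 0; 10 -5 -36 0 0; 10 -5 -36 0 0; 10 -5 -36 0 0; 10 -5 -36 0 0; 10 -5 -36 0 0")

```text
clock: 10.5
tool_pos: [0.5055, 0.0655, 0.2497]
tcp_rot: [1.0, -0.001, -0.001, 0.001]
force: [1.4, 1.0, 0.4]
grip_width: 0.272
gripper_force: 30.0
```

Request:
apply_moves(motion="10 -5 -36 0 0; 10 -5 -36 0 0; 10 0 -36 0 0; 10 0 -25 0 0; 10 0 0 0 0; 10 0 0 0 0; 10 0 0 0 0")

```text
clock: 11.08
tool_pos: [0.497, 0.1962, 0.2496]
tcp_rot: [1.0, -0.002, -0.001, 0.001]
force: [-0.2, -0.8, -0.3]
grip_width: 0.267
gripper_force: 30.0
```

```bash
python3 - <<'E'
from h import *
s=st();c=snap("wrist","w3");d=snap("scene","sc3")
P=[.56,.2,.12];print(proj(c,P),proj(d,P))
u,v=proj(d,P)[0].astype(int)
a=cv2.resize(c["image"][0:225,180:460],(800,643)[0:1]*1+(0,) if 0 else (700,562),interpolation=3)
cv2.imwrite("pics/m1.png",a[:,:,::-1])
E
```

```text
11.08 [497.  196.2 249.6] [[1.0, -0.003, -0.002], [-0.003, -1.0, -0.001], [-0.002, 0.001, -1.0]] F [-0.2 -0.8 -0.3] g 23.2 30.0
[[313.32639682 130.12940847]] [[229.32031478 244.33205376]]
```

View pics/m1.png

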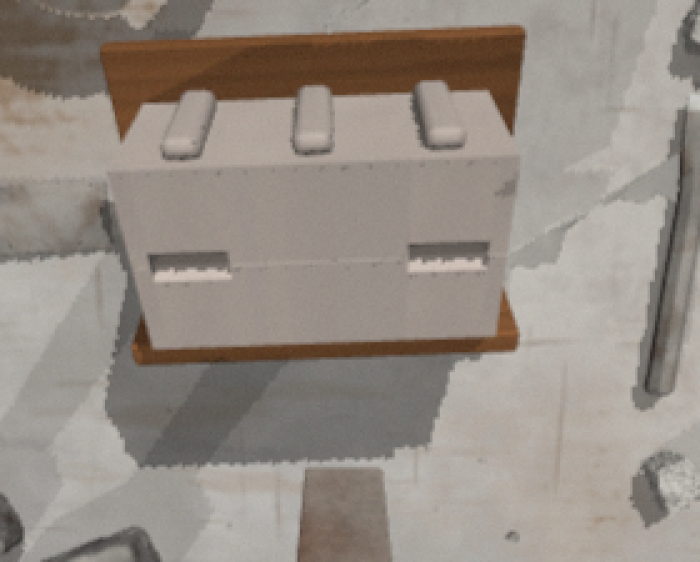

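```bash
cat >> h.py <<'E'
def mw(p,m):  # mould-frame mm -> world m ; p=(ox,oy,oz,yaw)
    m=np.atleast_2d(m)/1000;s,c=.5,np.sqrt(.75)
    q=np.c_[m[:,0]*c-m[:,2]*s,m[:,1],m[:,0]*s+m[:,2]*c]
    return q@R.from_euler('z',p[3]).as_matrix().T+p[:3]
E
python3 - <<'E'
from h import *
c=pickle.load(open("pics/w3.pkl","rb"));d=pickle.load(open("pics/sc3.pkl","rb"))
M=np.array([(40,80,80),(40,-80,80),(-40,80,80),(-40,-80,80),(6,72,80),(6,38,80),(-6,72,80),(-6,38,80),(6,-38,80),(6,-72,80),(-6,-38,80),(-6,-72,80)],float)
U=np.array([(108,172),(520,158),(152,349),(498,335),(149,254),(231,252),(152,282),(231,279),(408,245),(489,242),(408,272),(488,270)])/2.5+[180,0]-.3
N=np.array([(0,55,80),(0,-55,80)],float);V=np.array([(123,178),(233,122)])/2.5+[150,180]
def f(p,full=False):
    k=dict(c);k["origin"]=c["origin"]+[0,0,p[4]]
    r=np.r_[(proj(k,mw(p,M))-U).ravel(),(proj(d,mw(p,N))-V).ravel()*1.0]
    return r
for fixb in(0,1):
    r=least_squares((lambda p:f(np.r_[p[:4],0])) if fixb else f,[.58,.2,.055,0,0],loss='soft_l1')
    print(r.x.round(4),np.sqrt(np.mean(f(r.x)**2)).round(2));print(f(r.x).reshape(-1,2).round(1).tolist())
    print("notch L,R",mw(r.x,N).round(4).tolist(),"top",mw(r.x,[40,0,80])[0,2])
np.save("p.npy",r.x)
E
```

```text
[ 6.265e-01  2.074e-01  4.930e-02  3.300e-02 -1.000e-04] 0.48
[[-0.2, 0.3], [0.5, -0.3], [0.4, -0.2], [-0.9, 0.5], [-0.4, 0.4], [-1.0, 0.0], [0.9, -0.3], [0.6, -0.3], [0.4, 0.2], [0.5, 0.2], [0.0, -0.0], [-0.5, -0.4], [-0.8, -0.2], [-0.4, 0.4]]
notch L,R [[0.5847, 0.2611, 0.1186], [0.5883, 0.1511, 0.1186]] top 0.13857646428413337
[0.6265 0.2074 0.0493 0.033  0.    ] 0.48
[[-0.2, 0.3], [0.5, -0.3], [0.4, -0.2], [-0.9, 0.5], [-0.4, 0.4], [-1.0, 0.0], [0.9, -0.3], [0.6, -0.3], [0.4, 0.2], [0.4, 0.2], [0.0, -0.0], [-0.5, -0.4], [-0.8, -0.2], [-0.4, 0.4]]
notch L,R [[0.5847, 0.2611, 0.1186], [0.5883, 0.1511, 0.1186]] top 0.13861464326428966
```

```bash
python3 - <<'E'
from h import *
c=pickle.load(open("pics/w3.pkl","rb"));g=c["image"].astype(int)
T=np.array([.497,.1962,.2496])
for a in(26,28,30,32,34):
    t=np.radians(a);dn=np.array([np.sin(t),0,-np.cos(t)]);n=np.array([np.cos(t),0,np.sin(t)])
    P=T+[-.0012,0,.028];tip=P+.059*dn+n*(-.0067+.0025)
    print(a,(tip-T).round(4),proj(c,[tip+[0,.012,0],tip-[0,.012,0]]).round(1).tolist())
print(g[180:196,317,:].sum(1));print(g[192,290:345].sum(1))
E
```

```text
26 [ 0.0209  0.     -0.0269] [[301.6, 190.4], [332.5, 190.4]]
28 [ 0.0228  0.     -0.0261] [[301.6, 188.3], [332.6, 188.2]]
30 [ 0.0247  0.     -0.0252] [[301.5, 186.2], [332.7, 186.1]]
32 [ 0.0265  0.     -0.0243] [[301.4, 184.1], [332.8, 184.0]]
34 [ 0.0283  0.     -0.0233] [[301.2, 182.1], [332.9, 182.0]]
[334 340 341 366 464 519 490 419 364 350 360 358 369 361 356 346]
[479 462 480 492 493 503 510 520 508 526 504 433 313 356 359 360 356 352
 362 343 352 347 341 330 333 350 359 369 350 334 353 347 349 351 357 362
 362 365 355 357 359 368 387 456 512 507 510 519 520 512 521 513 511 513
 513]
```

```bash
cat >> h.py <<'E'
def tgt(m,off=(.0217,0,-.0268)):
    "TCP goal for flat tip edge at mould point m, tool yaw = mould yaw; prints goal and tool-axis delta (mm)"
    p=np.load("p.npy");Rz=R.from_euler('z',p[3]).as_matrix()
    g=mw(p,m)[0]-Rz@np.array(off);s=bot.state();T=R.from_quat(s["tcp_rot"]).as_matrix()
    print("goal",g.round(4),"tool delta mm",(T.T@(g-s["tool_pos"])*1000).round(1))
def where(off=(.0217,0,-.0268)):
    p=np.load("p.npy");Rz=R.from_euler('z',p[3]).as_matrix();s=bot.state()
    q=Rz.T@(s["tool_pos"]+Rz@np.array(off)-p[:3])*1000;sn,c=.5,np.sqrt(.75)
    f=Rz.T@s["force"]
    print("tip m x,y,z",(q[0]*c+q[2]*sn).round(1),q[1].round(1),(-q[0]*sn+q[2]*c).round(1),"s",(74+q[0]*sn-q[2]*c).round(1),"F m",(f[0]*c+f[2]*sn).round(1),f[1].round(1),(-f[0]*sn+f[2]*c).round(1))
E
python3 - <<'E'
from h import *
tgt([-1,55,92]);where()
E
```

```text
goal [0.5561 0.2601 0.1553] tool delta mm [ 58.5 -64.8  94.5]
tip m x,y,z -6.4 -7.4 204.4 s -130.4 F m 0.8 0.0 -0.8
```

Request:
apply_moves(motion="10 0 0 0 -0.033; 10 0 0 0 0; 10 0 0 0 0")

```text
clock: 11.43
tool_pos: [0.4974, 0.1965, 0.2503]
tcp_rot: [1.0, 0.014, -0.0, 0.0]
force: [-0.4, -0.5, -0.1]
grip_width: 0.27
gripper_force: 30.0
```

```bash
python3 - <<'E'
from h import *
st();tgt([-1,55,92]);where()
E
```

```text
11.43 [497.4 196.5 250.3] [[1.0, 0.028, -0.0], [0.028, -1.0, -0.0], [-0.0, 0.0, -1.0]] F [-0.4 -0.5 -0.1] g 23.5 30.0
goal [0.5561 0.2601 0.1553] tool delta mm [ 60.5 -62.   94.9]
tip m x,y,z -6.1 -6.7 204.6 s -130.6 F m -0.4 -0.4 0.1
```

Request:
apply_moves(motion="10 4 -20 0 0; 10 4 -21 0 0; 10 4 -21 0 0; 10 12 0 20 0; 10 12 0 25 0; 10 12 0 25 0; 10 12 0 25 0; 10 0 0 0 0")

```text
clock: 12.1
tool_pos: [0.5549, 0.2585, 0.1497]
tcp_rot: [1.0, 0.014, -0.003, 0.002]
force: [-0.9, -1.2, -1.6]
grip_width: 0.27
gripper_force: 30.0
```

Request:
apply_moves(motion="10 0 0 0 0; 10 0 0 0 0")

```text
clock: 12.27
tool_pos: [0.5553, 0.2618, 0.1567]
tcp_rot: [1.0, 0.015, 0.0, -0.0]
force: [-0.4, -0.2, -0.0]
grip_width: 0.268
gripper_force: 30.0
```

```bash
python3 - <<'E'
from h import *
st();tgt([-1,55,92]);where()
crop2("n1",[.58,.26,.13],60,50);snap("wrist","w4")
E
```

```text
12.27 [555.3 261.8 156.7] [[1.0, 0.03, 0.001], [0.03, -1.0, 0.001], [0.001, -0.001, -1.0]] F [-0.4 -0.2 -0. ] g 23.3 30.0
goal [0.5561 0.2601 0.1553] tool delta mm [0.8 1.7 1.4]
tip m x,y,z -1.0 56.7 93.6 s -19.6 F m -0.4 -0.2 0.2
```

Request:
apply_moves(motion="10 2 1.5 3.5 0; 10 2 0 3.5 0; 10 2 0 3.5 0; 10 1.5 0 2.6 0; 10 1.5 0 2.6 0; 10 1.5 0 2.6 0; 10 0 0 0 0; 10 0 0 0 0")

```text
clock: 13.08
tool_pos: [0.5659, 0.2602, 0.1367]
tcp_rot: [1.0, 0.015, -0.0, -0.0]
force: [-0.5, 0.1, -0.8]
grip_width: 0.268
gripper_force: 30.0
```

```bash
python3 - <<'E'
from h import *
where()
E
```

```text
tip m x,y,z -1.8 54.8 71.0 s 3.0 F m -0.8 0.1 -0.5
```

Request:
apply_moves(motion="10 1.5 0 2.6 0; 10 1.5 0 2.6 0; 10 0 0 0 0; 10 0 0 0 0")

```text
clock: 13.42
tool_pos: [0.5688, 0.2603, 0.1316]
tcp_rot: [1.0, 0.015, -0.0, 0.0]
force: [0.3, -1.4, -0.8]
grip_width: 0.264
gripper_force: 30.0
```

```bash
python3 - <<'E'
from h import *
where()
E
```

```text
tip m x,y,z -1.9 54.8 65.1 s 8.9 F m -0.2 -1.4 -0.8
```

Request:
apply_moves(motion="10 1.5 0 2.6 0; 10 0 0 0 0; 10 0 0 0 0")

```text
clock: 13.67
tool_pos: [0.5701, 0.2607, 0.1292]
tcp_rot: [1.0, 0.016, -0.0, -0.0]
force: [-1.6, 1.3, 2.6]
grip_width: 0.268
gripper_force: 30.0
```

Request:
apply_moves(motion="10 1.5 0 2.6 0; 10 0 0 0 0; 10 0 0 0 0")

```text
clock: 13.92
tool_pos: [0.5715, 0.261, 0.1269]
tcp_rot: [1.0, 0.016, -0.0, -0.0]
force: [-3.3, 0.2, 5.8]
grip_width: 0.27
gripper_force: 30.0
```

```bash
python3 - <<'E'
from h import *
where()
c=snap("scene","sc5");u,v=proj(c,[.58,.2,.12])[0].astype(int)
a=cv2.resize(c["image"][v-55:v+55,u-70:u+70],(560,440),interpolation=3);cv2.imwrite("pics/n2.png",a[:,:,::-1])
E
```

```text
tip m x,y,z -1.9 55.4 59.7 s 14.3 F m 0.1 0.3 6.7
```

Request:
apply_moves(motion="10 -4 0 -7 0; 10 -4 0 -7 0; 10 -4 0 -7 0; 10 -4 0 -7 0; 10 0 36 0 0; 10 0 37 0 0; 10 0 37 0 0; 10 0 0 0 0")

```text
clock: 14.63
tool_pos: [0.5604, 0.1408, 0.155]
tcp_rot: [1.0, 0.011, 0.0, 0.002]
force: [1.6, -1.6, -0.3]
grip_width: 0.274
gripper_force: 30.0
```

Request:
apply_moves(motion="10 0 0 0 0; 10 0 0 0 0")

```text
clock: 14.8
tool_pos: [0.5591, 0.1504, 0.1553]
tcp_rot: [1.0, 0.015, 0.0, -0.0]
force: [-0.5, 0.1, -0.1]
grip_width: 0.266
gripper_force: 30.0
```

```bash
python3 - <<'E'
from h import *
where();tgt([-1.5,-55,92])
E
```

```text
tip m x,y,z -1.5 -54.8 92.3 s -18.3 F m -0.5 0.1 0.2
goal [0.5593 0.1502 0.1551] tool delta mm [0.2 0.2 0.2]
```

Request:
apply_moves(motion="10 2 0 3.5 0; 10 2 0 3.5 0; 10 2 0 3.5 0; 10 1.5 0 2.6 0; 10 1.5 0 2.6 0; 10 1.5 0 2.6 0; 10 0 0 0 0")

```text
clock: 15.38
tool_pos: [0.5699, 0.1504, 0.1356]
tcp_rot: [1.0, 0.015, -0.0, -0.0]
force: [1.5, 0.3, -0.5]
grip_width: 0.271
gripper_force: 30.0
```

```bash
python3 - <<'E'
from h import *
where()
E
```

```text
tip m x,y,z -2.1 -55.1 69.8 s 4.2 F m 1.0 0.3 -1.1
```

Request:
apply_moves(motion="10 1.5 0 2.6 0; 10 1.5 0 2.6 0; 10 0 0 0 0; 10 0 0 0 0")

```text
clock: 15.72
tool_pos: [0.5726, 0.1505, 0.1308]
tcp_rot: [1.0, 0.015, -0.0, -0.0]
force: [0.0, 1.0, -1.9]
grip_width: 0.274
gripper_force: 30.0
```

Request:
apply_moves(motion="10 1.5 0 2.6 0; 10 1.5 0 2.6 0; 10 0 0 0 0; 10 0 0 0 0")

```text
clock: 16.05
tool_pos: [0.5753, 0.1508, 0.1262]
tcp_rot: [1.0, 0.016, -0.0, -0.0]
force: [-2.9, 0.3, 4.5]
grip_width: 0.269
gripper_force: 30.0
```

```bash
python3 - <<'E'
from h import *
where()
E
```

```text
tip m x,y,z -2.1 -54.9 59.0 s 15.0 F m -0.2 0.4 5.4
```

Request:
apply_moves(motion="10 1.25 0 2.2 0; 10 1.25 0 2.2 0; 10 0 0 0 0; 10 0 0 0 0")

```text
clock: 16.38
tool_pos: [0.5777, 0.1509, 0.1217]
tcp_rot: [1.0, 0.016, -0.0, -0.0]
force: [-4.3, 0.3, 6.5]
grip_width: 0.27
gripper_force: 30.0
```

```bash
python3 - <<'E'
from h import *
where()
E
```

```text
tip m x,y,z -2.3 -54.9 53.9 s 20.1 F m -0.5 0.4 7.7
```

Request:
apply_moves(motion="10 -4 0 -7 0; 10 -4 0 -7 0; 10 -4 0 -7 0; 10 -4 0 -7 0; 10 -3 0 -5 0; 10 0 -36 0 0; 10 0 -37 0 0; 10 0 -37 0 0")

```text
clock: 17.05
tool_pos: [0.5559, 0.2604, 0.1554]
tcp_rot: [1.0, 0.014, 0.001, 0.0]
force: [0.4, 0.9, -0.5]
grip_width: 0.267
gripper_force: 30.0
```

Request:
apply_moves(motion="10 0 0 0 0; 10 0 0 0 0; 10 0 0 0 0")

```text
clock: 17.3
tool_pos: [0.5557, 0.2597, 0.1546]
tcp_rot: [1.0, 0.016, -0.0, 0.0]
force: [0.5, -0.6, 0.8]
grip_width: 0.268
gripper_force: 30.0
```

```bash
python3 - <<'E'
from h import *
where();tgt([-1.5,55,92])
E
```

```text
tip m x,y,z -1.7 54.6 91.6 s -17.6 F m 0.8 -0.6 0.5
goal [0.5557 0.2601 0.1551] tool delta mm [ 0.  -0.4 -0.5]
```

Request:
apply_moves(motion="10 3 0 5.2 0; 10 3 0 5.2 0; 10 3 0 5.2 0; 10 3 0 5.2 0; 10 3 0 5.2 0; 10 0 0 0 0")

```text
clock: 17.8
tool_pos: [0.5708, 0.2599, 0.1272]
tcp_rot: [1.0, 0.015, -0.001, 0.0]
force: [-0.6, -0.3, -0.0]
grip_width: 0.268
gripper_force: 30.0
```

Request:
apply_moves(motion="10 1.35 0 2.34 0; 10 1.35 0 2.34 0; 10 1.35 0 2.34 0; 10 1.35 0 2.34 0; 10 1.35 0 2.34 0; 10 0 0 0 0; 10 0 0 0 0")

```text
clock: 18.38
tool_pos: [0.5768, 0.2613, 0.117]
tcp_rot: [1.0, 0.016, -0.001, -0.0]
force: [-5.1, 0.9, 4.7]
grip_width: 0.268
gripper_force: 30.0
```

```bash
python3 - <<'E'
from h import *
where()
E
```

```text
tip m x,y,z -2.3 55.5 48.4 s 25.6 F m -2.0 1.0 6.6
```

Request:
apply_moves(motion="10 -4 0 -7 0; 10 -4 0 -7 0; 10 -4 0 -7 0; 10 -4 0 -7 0; 10 -6 0 -10.4 0; 10 0 36 0 0; 10 0 37 0 0; 10 0 37 0 0")

```text
clock: 19.05
tool_pos: [0.5585, 0.1496, 0.1564]
tcp_rot: [1.0, 0.016, 0.001, -0.0]
force: [1.1, -1.1, -0.0]
grip_width: 0.269
gripper_force: 30.0
```

Request:
apply_moves(motion="10 0 0 0 0; 10 0 0 0 0; 10 0 0 0 0")

```text
clock: 19.3
tool_pos: [0.5588, 0.1505, 0.156]
tcp_rot: [1.0, 0.015, 0.0, -0.0]
force: [-0.1, 1.2, -0.3]
grip_width: 0.269
gripper_force: 30.0
```

```bash
python3 - <<'E'
from h import *
where();tgt([-1.5,-55,92])
E
```

```text
tip m x,y,z -1.4 -54.7 93.1 s -19.1 F m -0.2 1.2 -0.2
goal [0.5593 0.1502 0.1551] tool delta mm [0.5 0.3 1. ]
```

Request:
apply_moves(motion="10 3 0 5.2 0; 10 3 0 5.2 0; 10 3 0 5.2 0; 10 3 0 5.2 0; 10 3 0 5.2 0; 10 3 0 5.2 0; 10 0 0 0 0")

```text
clock: 19.88
tool_pos: [0.5767, 0.1508, 0.1225]
tcp_rot: [1.0, 0.016, -0.001, -0.0]
force: [1.1, 1.6, -4.9]
grip_width: 0.267
gripper_force: 30.0
```

Request:
apply_moves(motion="10 1.4 0 2.42 0; 10 1.4 0 2.42 0; 10 1.4 0 2.42 0; 10 1.4 0 2.42 0; 10 1.4 0 2.42 0; 10 0 0 0 0; 10 0 0 0 0")

```text
clock: 20.47
tool_pos: [0.583, 0.1511, 0.1118]
tcp_rot: [1.0, 0.016, -0.001, 0.0]
force: [-4.7, 0.1, 3.3]
grip_width: 0.268
gripper_force: 30.0
```

```bash
python3 - <<'E'
from h import *
where()
E
```

```text
tip m x,y,z -2.6 -54.9 42.7 s 31.3 F m -2.4 0.3 5.2
```

Request:
apply_moves(motion="10 -4 0 -7 0; 10 -4 0 -7 0; 10 -4 0 -7 0; 10 -6 0 -10.4 0; 10 -7 0 -12 0; 10 0 -36 0 0; 10 0 -37 0 0; 10 0 -37 0 0")

```text
clock: 21.13
tool_pos: [0.5557, 0.2605, 0.1573]
tcp_rot: [1.0, 0.014, 0.001, -0.0]
force: [0.5, 1.0, -0.9]
grip_width: 0.264
gripper_force: 30.0
```

Request:
apply_moves(motion="10 0 0 0 0; 10 0 0 0 0; 10 0 0 0 0")

```text
clock: 21.38
tool_pos: [0.5554, 0.2598, 0.1561]
tcp_rot: [1.0, 0.016, 0.0, 0.0]
force: [0.0, -1.2, -0.4]
grip_width: 0.268
gripper_force: 30.0
```

```bash
python3 - <<'E'
from h import *
where();tgt([-1.5,55,92])
E
```

```text
tip m x,y,z -1.2 54.7 93.0 s -19.0 F m -0.2 -1.2 -0.4
goal [0.5557 0.2601 0.1551] tool delta mm [ 0.3 -0.3  1. ]
```

Request:
apply_moves(motion="10 3 0 5.2 0; 10 3 0 5.2 0; 10 3 0 5.2 0; 10 3 0 5.2 0; 10 3 0 5.2 0; 10 3 0 5.2 0; 10 3 0 5.2 0; 10 0 0 0 0")

```text
clock: 22.05
tool_pos: [0.5761, 0.2605, 0.1176]
tcp_rot: [1.0, 0.016, -0.001, 0.0]
force: [-2.0, -1.3, -0.4]
grip_width: 0.27
gripper_force: 30.0
```

Request:
apply_moves(motion="10 1.5 0 2.6 0; 10 1.5 0 2.6 0; 10 1.5 0 2.6 0; 10 1.5 0 2.6 0; 10 0.6 0 1 0; 10 0 0 0 0; 10 0 0 0 0")

```text
clock: 22.63
tool_pos: [0.5819, 0.2616, 0.1075]
tcp_rot: [1.0, 0.016, -0.001, -0.0]
force: [-6.9, -0.0, 3.8]
grip_width: 0.267
gripper_force: 30.0
```

```bash
python3 - <<'E'
from h import *
where()
E
```

```text
tip m x,y,z -2.5 55.6 37.7 s 36.3 F m -4.1 0.2 6.7
```

Request:
apply_moves(motion="10 -4 0 -7 0; 10 -4 0 -7 0; 10 -4 0 -7 0; 10 -8 0 -13.9 0; 10 -7 0 -12 0; 10 0 36 0 0; 10 0 37 0 0; 10 0 37 0 0")

```text
clock: 23.3
tool_pos: [0.5594, 0.1496, 0.1559]
tcp_rot: [1.0, 0.016, 0.001, -0.0]
force: [0.1, -0.5, 0.4]
grip_width: 0.268
gripper_force: 30.0
```

Request:
apply_moves(motion="10 0 0 0 0; 10 0 0 0 0; 10 0 0 0 0")

```text
clock: 23.55
tool_pos: [0.5597, 0.1504, 0.1554]
tcp_rot: [1.0, 0.015, 0.001, -0.0]
force: [0.8, 0.4, -0.8]
grip_width: 0.268
gripper_force: 30.0
```

```bash
python3 - <<'E'
from h import *
where();tgt([-1.5,-55,92])
E
```

```text
tip m x,y,z -1.0 -54.7 92.1 s -18.1 F m 0.3 0.3 -1.1
goal [0.5593 0.1502 0.1551] tool delta mm [-0.4  0.3  0.3]
```

Request:
apply_moves(motion="10 3 0 5.2 0; 10 3 0 5.2 0; 10 3 0 5.2 0; 10 3 0 5.2 0; 10 3 0 5.2 0; 10 3 0 5.2 0; 10 3 0 5.2 0; 10 0 0 0 0")

```text
clock: 24.22
tool_pos: [0.5805, 0.1506, 0.1165]
tcp_rot: [1.0, 0.015, -0.001, -0.0]
force: [0.2, 0.3, -0.3]
grip_width: 0.267
gripper_force: 30.0
```

Request:
apply_moves(motion="10 1.5 0 2.6 0; 10 1.5 0 2.6 0; 10 1.5 0 2.6 0; 10 1.5 0 2.6 0; 10 0.5 0 0.9 0; 10 0 0 0 0; 10 0 0 0 0")

```text
clock: 24.8
tool_pos: [0.5858, 0.1511, 0.1065]
tcp_rot: [1.0, 0.016, -0.001, 0.0]
force: [-5.3, 0.7, 2.9]
grip_width: 0.267
gripper_force: 30.0
```

```bash
python3 - <<'E'
from h import *
where()
E
```

```text
tip m x,y,z -2.8 -54.9 36.7 s 37.3 F m -3.1 0.8 5.2
```

Request:
apply_moves(motion="10 -4 0 -7 0; 10 -4 0 -7 0; 10 -4 0 -7 0; 10 -8 0 -13.9 0; 10 -7 0 -12 0; 10 -10 0 -25 0; 10 -15 0 -35 0; 10 -13 -12 -30 0")

```text
clock: 25.47
tool_pos: [0.521, 0.1587, 0.246]
tcp_rot: [1.0, 0.014, 0.0, 0.001]
force: [1.3, 0.8, -0.4]
grip_width: 0.269
gripper_force: 30.0
```

Request:
apply_moves(motion="10 -10 -16 0 0; 10 0 -14 0 0; 10 0 0 0 0; 10 0 0 0 0")

```text
clock: 25.8
tool_pos: [0.5104, 0.191, 0.2445]
tcp_rot: [1.0, 0.016, 0.001, 0.0]
force: [0.5, -0.8, -1.0]
grip_width: 0.27
gripper_force: 30.0
```

```bash
python3 - <<'E'
from h import *
st();c=snap("wrist","w6")
M=np.array([(6,72,80),(6,38,80),(-6,72,80),(-6,38,80),(6,-38,80),(6,-72,80),(-6,-38,80),(-6,-72,80)],float)
p=np.load("p.npy");print(proj(c,mw(p,M)).round(1).tolist())
u,v=proj(c,mw(p,[0,0,80]))[0].astype(int);print(u,v)
y0=max(v-75,0)
cv2.imwrite("pics/m2.png",cv2.resize(c["image"][y0:y0+150,u-100:u+100],(800,600),interpolation=3)[:,:,::-1]);print(u-100,y0)
E
```

```text
25.8 [510.4 191.  244.5] [[0.999, 0.032, 0.001], [0.032, -0.999, -0.0], [0.001, 0.0, -1.0]] F [ 0.5 -0.8 -1. ] g 23.5 30.0
[[236.4, 112.2], [268.8, 112.2], [238.6, 122.5], [270.2, 122.5], [341.5, 112.3], [373.9, 112.3], [340.8, 122.5], [372.3, 122.5]]
305 117
205 42
```

```bash
python3 - <<'E'
from h import *
c=pickle.load(open("pics/w6.pkl","rb"));g=c["image"].astype(int).mean(2)
for cols in((244,264),(347,367),(295,315),(274,280),(376,380)): print(cols,g[98:130,cols[0]:cols[1]].mean(1).round().astype(int).tolist())
c=pickle.load(open("pics/w3.pkl","rb"));g=c["image"].astype(int).mean(2)
print([g[90:125,a:b].mean(1).round().astype(int).tolist() for a,b in((244,268),(347,371))])
E
```

```text
(244, 264) [144, 144, 144, 144, 144, 145, 145, 144, 144, 123, 88, 92, 93, 92, 92, 92, 92, 93, 125, 173, 192, 192, 192, 192, 183, 159, 141, 143, 145, 145, 145, 145]
(347, 367) [144, 144, 144, 145, 144, 144, 144, 145, 132, 103, 90, 93, 93, 93, 92, 93, 93, 93, 128, 176, 193, 194, 193, 193, 183, 158, 142, 145, 145, 146, 146, 145]
(295, 315) [143, 144, 143, 144, 143, 143, 143, 143, 143, 144, 143, 144, 144, 143, 127, 96, 92, 92, 117, 148, 150, 143, 142, 144, 144, 144, 144, 143, 144, 144, 144, 144]
(274, 280) [145, 144, 145, 145, 146, 145, 145, 145, 145, 145, 145, 146, 146, 146, 130, 101, 93, 92, 114, 146, 152, 147, 147, 145, 146, 146, 146, 146, 147, 147, 147, 146]
(376, 380) [143, 144, 144, 144, 144, 144, 145, 145, 146, 146, 145, 145, 146, 145, 151, 149, 130, 127, 145, 155, 149, 143, 144, 144, 146, 144, 146, 146, 146, 143, 139, 135]
[[145, 144, 144, 144, 144, 145, 145, 145, 145, 145, 132, 101, 89, 92, 93, 98, 109, 131, 169, 191, 192, 188, 168, 144, 143, 145, 146, 146, 145, 146, 146, 147, 147, 146, 146], [144, 144, 145, 145, 145, 145, 133, 103, 89, 92, 93, 98, 109, 131, 167, 189, 193, 189, 168, 143, 144, 146, 145, 146, 146, 145, 146, 146, 146, 146, 146, 146, 146, 146, 146]]
```

View pics/m2.png

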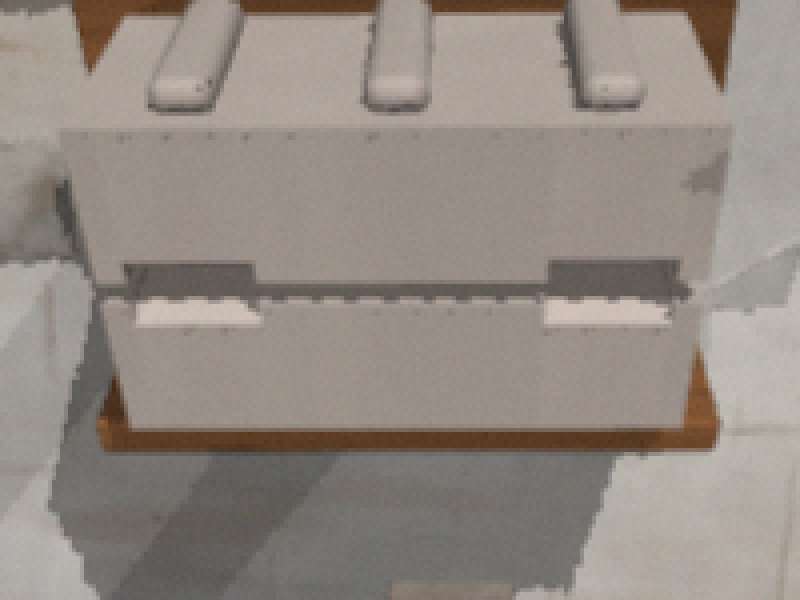

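Request:
apply_moves(motion="10 2 20 0 0; 10 2 36 0 0; 10 2 38 0 0; 10 2 38 0 0; 10 2 38 0 0; 10 2 38 0 0; 10 2 38 0 0; 10 2 38 0 0")

```text
clock: 26.52
tool_pos: [0.5349, -0.0961, 0.2436]
tcp_rot: [1.0, 0.015, -0.0, 0.0]
force: [1.1, -0.0, 0.0]
grip_width: 0.267
gripper_force: 30.0
```

Request:
apply_moves(motion="10 2 38 0 0; 10 2 38 0 0; 10 2 38 0 -0.1; 10 0 0 0 -0.1; 10 0 0 0 -0.107; 10 0 0 30 0; 10 0 0 35 0; 10 0 0 35 0")

```text
clock: 27.18
tool_pos: [0.5447, -0.2082, 0.1428]
tcp_rot: [0.986, 0.167, 0.0, 0.0]
force: [1.1, -0.8, -0.2]
grip_width: 0.269
gripper_force: 30.0
```

Request:
apply_moves(motion="10 0 0 30 0; 10 0 0 0 0; 10 0 0 0 0; 10 0 0 0 0")

```text
clock: 27.52
tool_pos: [0.5458, -0.2074, 0.1155]
tcp_rot: [0.986, 0.168, 0.001, 0.0]
force: [0.2, 0.4, -0.4]
grip_width: 0.267
gripper_force: 30.0
```

```bash
cat >> h.py <<'E'
def to(g):
    s=bot.state();T=R.from_quat(s["tcp_rot"]).as_matrix();print("delta",(T.T@(np.array(g)-s["tool_pos"])*1000).round(1),"yaw",np.arctan2(T[1,0],T[0,0]).round(3))
E
python3 - <<'E'
from h import *
st();to([.5457,-.2067,.058])
E
```

```text
27.52 [ 545.8 -207.4  115.5] [[0.944, 0.331, 0.002], [0.331, -0.944, -0.001], [0.001, 0.001, -1.0]] F [ 0.2  0.4 -0.4] g 23.2 30.0
delta [ 0.1 -0.8 57.5] yaw 0.337
```

Request:
apply_moves(motion="10 1.5 -0.8 20 0; 10 0 0 20 0; 10 0 0 6 0; 10 0 0 4 0; 10 0 0 4 0; 10 0 0 4 0; 10 0 0 0 0; 10 0 0 0 0")

```text
clock: 28.18
tool_pos: [0.5473, -0.2054, 0.0565]
tcp_rot: [0.986, 0.168, 0.001, 0.0]
force: [2.2, 0.3, -0.1]
grip_width: 0.268
gripper_force: 30.0
```

Request:
apply_moves(motion="10 2.5 0 0 0; 10 2.5 0 0 0; 10 2.5 0 -0.3 0; 10 2.5 0 -0.4 0; 10 0 0 0 0; 10 0 0 0 0")

```text
clock: 28.68
tool_pos: [0.5551, -0.2022, 0.056]
tcp_rot: [0.986, 0.168, -0.001, -0.0]
force: [-4.2, -0.5, 0.7]
grip_width: 0.27
gripper_force: 30.0
```

Request:
apply_moves(motion="10 2.5 0 -0.7 0; 10 2.5 0 -0.7 0; 10 2.5 0 -0.7 0; 10 2.5 0 -0.7 0; 10 2.5 0 -0.7 0; 10 2.5 0 -0.7 0; 10 2.5 0 -0.7 0; 10 0 0 0 0")

```text
clock: 29.35
tool_pos: [0.5727, -0.1959, 0.0613]
tcp_rot: [0.986, 0.168, 0.0, -0.0]
force: [-3.3, -0.8, -1.4]
grip_width: 0.269
gripper_force: 30.0
```

Request:
apply_moves(motion="10 2.5 0 -0.7 0; 10 2 0 -0.7 0; 10 1.5 0 0 0; 10 0 0 0 0; 10 0 0 0 0")

```text
clock: 29.77
tool_pos: [0.5781, -0.1942, 0.0627]
tcp_rot: [0.986, 0.168, 0.0, 0.0]
force: [-2.7, -0.6, 0.2]
grip_width: 0.265
gripper_force: 30.0
```

```bash
python3 - <<'E'
from h import *
st();to([.5737,-.1969,.0428])
E
```

```text
29.77 [ 578.1 -194.2   62.7] [[0.943, 0.331, 0.0], [0.331, -0.943, 0.0], [0.0, 0.0, -1.0]] F [-2.7 -0.6  0.2] g 23.0 30.0
delta [-5.   1.1 19.9] yaw 0.338
```

Request:
apply_moves(motion="10 -2 1 0 0; 10 -1 0 0 0; 10 -0.7 0 3 0; 10 -0.6 0 3 0; 10 -0.5 0 3 0; 10 0 0 0 0; 10 0 0 0 0")

```text
clock: 30.35
tool_pos: [0.5735, -0.1967, 0.0532]
tcp_rot: [0.986, 0.168, -0.0, -0.0]
force: [-0.3, 0.4, -0.2]
grip_width: 0.27
gripper_force: 30.0
```

Request:
apply_moves(motion="10 -0.2 0 3 0; 10 0 0 3 0; 10 0 0 0 0; 10 0 0 0 0")

```text
clock: 30.68
tool_pos: [0.5732, -0.1968, 0.0472]
tcp_rot: [0.986, 0.168, -0.0, -0.0]
force: [0.5, -0.0, 0.1]
grip_width: 0.269
gripper_force: 30.0
```

```bash
python3 - <<'E'
from h import *
st();to([.5737,-.1969,.0428])
E
```

```text
30.68 [ 573.2 -196.8   47.2] [[0.943, 0.331, -0.001], [0.331, -0.943, 0.0], [-0.0, -0.0, -1.0]] F [ 0.5 -0.   0.1] g 23.4 30.0
delta [0.4 0.3 4.4] yaw 0.338
```

Request:
apply_moves(motion="10 0.4 0.3 2 0; 10 0 0 1.5 0; 10 0 0 0.6 0; 10 0 0 0 0; 10 0 0 0 0")

```text
clock: 31.1
tool_pos: [0.5735, -0.1972, 0.0433]
tcp_rot: [0.986, 0.168, -0.0, -0.0]
force: [-1.8, -1.0, -1.6]
grip_width: 0.267
gripper_force: 30.0
```

Request:
apply_moves(motion="40 0 0 0 0; 50 0 0 0 0; 60 0 0 0 0; 60 0 0 0 0; 60 0 0 0 0; 60 0 0 0 0; 60 0 0 0 0; 60 0 0 0 0")

```text
clock: 31.77
tool_pos: [0.5739, -0.197, 0.0435]
tcp_rot: [0.986, 0.168, 0.0, 0.0]
force: [-0.2, -0.4, -0.0]
grip_width: 0.682
gripper_force: 0.0
```

```bash
python3 - <<'E'
from h import *
st()
# compare wedge/rest appearance with the start
for n,f in(("scene","sc1"),("side","sd1")):
    a=pickle.load(open(f"pics/{f}.pkl","rb"));b=snap(n,f"{f}_end")
    p0=proj(a,[.574,-.197,.050])[0].astype(int)
    print(n,p0,"diff",np.abs(a["image"].astype(int)-b["image"])[p0[1]-14:p0[1]+4,p0[0]-9:p0[0]+9].mean(2).round().astype(int)[::2].tolist())
E
```

```text
31.77 [ 573.9 -197.    43.5] [[0.943, 0.331, 0.0], [0.331, -0.943, 0.0], [0.0, 0.0, -1.0]] F [-0.2 -0.4 -0. ] g 59.3 0.0
scene [359 199] diff [[147, 150, 150, 139, 129, 141, 149, 150, 127, 85, 117, 120, 142, 137, 136, 137, 138, 140], [142, 143, 144, 137, 118, 119, 146, 155, 112, 27, 10, 8, 125, 148, 143, 141, 140, 140], [139, 137, 137, 135, 138, 142, 149, 154, 93, 17, 15, 10, 2, 12, 2, 8, 29, 37], [149, 143, 142, 143, 143, 147, 146, 92, 7, 18, 14, 8, 21, 1, 6, 20, 21, 21], [147, 138, 139, 143, 143, 117, 57, 51, 2, 7, 22, 5, 8, 12, 19, 20, 20, 19], [151, 143, 138, 119, 89, 56, 38, 25, 1, 10, 8, 5, 5, 6, 11, 16, 18, 19], [157, 140, 93, 70, 66, 54, 44, 26, 0, 8, 9, 4, 7, 7, 8, 11, 11, 10], [89, 76, 71, 69, 70, 69, 55, 20, 8, 7, 8, 6, 6, 8, 16, 12, 11, 10], [12, 12, 8, 0, 5, 30, 51, 10, 8, 7, 6, 5, 6, 7, 5, 16, 26, 24]]
side [329 234] diff [[128, 125, 128, 129, 130, 133, 93, 27, 7, 9, 10, 11, 7, 31, 98, 136, 131, 130], [132, 129, 133, 135, 122, 94, 37, 11, 9, 10, 10, 10, 6, 43, 125, 135, 131, 132], [31, 15, 15, 10, 7, 8, 1, 2, 8, 13, 16, 11, 6, 42, 125, 133, 125, 125], [10, 10, 11, 11, 2, 3, 28, 41, 22, 9, 10, 11, 6, 53, 121, 132, 128, 127], [11, 10, 10, 11, 11, 11, 11, 13, 26, 36, 21, 11, 6, 30, 103, 129, 134, 131], [10, 10, 10, 10, 6, 4, 11, 10, 10, 13, 18, 14, 7, 30, 117, 138, 135, 133], [10, 11, 11, 12, 12, 11, 13, 10, 12, 12, 12, 10, 14, 44, 74, 96, 126, 134], [11, 11, 11, 12, 8, 9, 12, 11, 10, 11, 11, 9, 19, 47, 70, 65, 69, 93], [10, 11, 12, 11, 11, 11, 11, 11, 11, 19, 15, 8, 16, 46, 72, 68, 68, 68]]
```

Rise clear and compare again with the gripper out of the way.

Request:
apply_moves(motion="60 0 0 -10 0; 60 0 0 -25 0; 60 0 0 -40 0; 60 0 0 -40 0; 60 0 0 -40 0; 60 0 0 -35 0; 60 -30 0 0 0; 60 -35 0 0 0")

```text
clock: 32.53
tool_pos: [0.5147, -0.2174, 0.2367]
tcp_rot: [0.985, 0.17, 0.003, 0.001]
force: [-0.3, -0.3, -1.5]
grip_width: 0.69
gripper_force: 0.0
```

Request:
apply_moves(motion="60 -15 0 0 0; 60 0 0 0 0; 60 0 0 0 0; 60 0 0 0 0; 60 0 0 0 0")

```text
clock: 32.95
tool_pos: [0.4993, -0.2226, 0.2335]
tcp_rot: [0.986, 0.169, 0.0, -0.0]
force: [0.1, -0.4, -0.5]
grip_width: 0.69
gripper_force: 0.0
```

```bash
python3 - <<'E'
from h import *
st()
for n,f in(("scene","sc1"),("side","sd1")):
    a=pickle.load(open(f"pics/{f}.pkl","rb"));b=snap(n,f"{f}_end2")
    p0=proj(a,[.574,-.197,.060])[0].astype(int)
    print(n,p0)
    d=np.abs(a["image"].astype(int)-b["image"]).mean(2).round().astype(int)
    print('\n'.join(' '.join(f"{x:3d}" for x in r) for r in d[p0[1]-14:p0[1]+20:2,p0[0]-12:p0[0]+14]))
E
```

```text
32.95 [ 499.3 -222.6  233.5] [[0.943, 0.333, 0.0], [0.333, -0.943, 0.0], [0.0, -0.0, -1.0]] F [ 0.1 -0.4 -0.5] g 60.1 0.0
scene [359 196]
  8   9   8   8   9   8   8   8   8   8   7   7   8   8   9   8   9   8   8   9   8   8   7   8   8   8
  8   8   8   9   9   8   8   9   8   8   7   9   8   8   8   8   7   8   8   7   8   7   9   8   8   7
  8   8   9   8   8   9   7   7   8   9   9   8   8   9   8   8   8   7   9   8   8   9   8   8   8   9
  8   8   8   8   8   7   7   8   8   9   8   8   9   8   8   9   9   8   8   8   8   8   8   8   7   8
  8   8   8   7   8   8   8   6   8   8   8   7   7   6   5   5   2   8   9   9   8   8   8   9   8  10
  8   8   8   7   8   9   8   7   8   7   5   5   4   5   6   4   5   7   9   9   8   8   8   8   9   8
  7   8   8   7   8   8   8   8   6   9   1   3   4   1   3   3   3   7   8   9   9   8   9   8   8   9
  8   8   9   9   9   8   6   5   4   5   4   4   4   6   1   4   3   5   4   4   4   6   6   7   8   9
  8   7   9   7   6   4   6   6   7  13   3   3   3   5   2   4   4   8   6   5   4   5   4   6   5   5
  9   8   7   5   6   6   
[... 1888 characters left out ...]
  12  10  12  11  10  12  12  13  12  12  11  12  11  12  12  13  13  14  15
 11  11   9  10  11  10  10  11  12   9   9  10  11  11  12  12  12  10  11  12  11   8   9  12  12  13
 11  11  15  14  11  13  11  11  24  24  10  12  13  11   5   7  11  11  12  12  12  12  12  11  12  11
 12  11  10  12  12  12  11  11  11  11  11  12  12  12  12  11  12  10  12  12  12  12  11  12  11  11
 10  11  12  10  11  11  12  13  11  12  12  11  10  11  11  13  11  11  11  12  12  11  11  11  11  12
 10  10  12  12  10  11  12  11  12  12  11  12  12  11  12  10  11  11  13  12  12  11  14  12  11  11
 10   8   9  10  12  12  11  12  12  11  11  12  12  11  12  12  12  12  12  11  12  10  12  11  11  11
```

The wedge matches its starting picture, apart from a slight overall brightness change. It stands in the slot, and the robot is clear of everything.

```bash
python3 -c "
from plant import bot
print(bot.close_job())"
```

```text
the job is handed in; nothing more can be done
None
```

I eased the mould open by turns (three presses per notch) to about 5 mm at both ends, judged by wedge depth and the wrist camera, put the wedge back tip down in its rest, and handed the job in at about 33 s.

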